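# Clamp the control box and hold its key switch turned

## Robot

A 7-joint arm with a two-finger parallel gripper is mounted at the origin on the work surface. World frame = base frame: x ahead of the robot, y to its left, z up, the work surface at z = 0. Lengths are in mm, angles in rad, forces in N, time in s.
With the tool pointing down it reaches from about 425 to 950 mm from the base axis. Payload 4.7 kg.
Tool frame: the origin (TCP) lies on the centre line of the jaws, within the pads' length; the fingertips stand 8 mm ahead of it and the grasp point (between the pads) lies 11 mm behind it; z points along the fingers, y is the line along which they close (so a half turn about z gives the same grasp; the last joint's range is limited). The gripper opens to 87 mm and grips with 3 to 60 N. Pads are 19 mm wide; open, the fingers measure 117 mm over their backs; the gripper's body (75 mm by 190 mm) begins 51 mm behind the grasp point.
Start: joints at [-1.317, 0.469, -0.049, 1.532, 0.024, 1.141, -0.082], TCP at [188.314, 648.218, 230.573] pointing down, gripper open.
Joint ranges: [-2.59, 2.59], [-0.33, 1.99], [-1.39, 1.29], [0.1, 2.45], [-1.04, 4.18], [0.21, 1.99], [-2.66, 2.66]. Speed limits (rad/s): [2.57, 2.57, 3.14, 3.14, 3.14, 3.14, 3.14].

## Interface

Orientations are given as a unit quaternion [w, x, y, z].
In Python, from plant import state, viewer, bot gives the robot as it stands.
- The arm moves only by the shell command python3 -m pendant 'ROWS'. ROWS is JSON, a list of rows, each a list of 7 numbers: the shift along the world's x, y, z in mm, then the turn, a rotation vector about the world's x, y, z in degrees, then the opening, from -1 (shut) to 1 (fully open), so that 0 is half open. In form: [[x, y, z, rx, ry, rz, gripper], ...]. A call has 1 to 10 rows; each row is the pose to reach, as a shift and turn from the pose commanded when the call began; what a row does not reach only later rows make up. A row lasts 1/10 s, in which the tool goes at most 50 mm and 8.59 degrees, less where a joint would pass 70% of its speed; a pose out of reach is approached as far as the arm can. A call with a gripper value outside its range is refused whole. The fingers move at their own pace and stop on an object; the grip force is fixed at half the most. Time passes only in rows, so rows that repeat a pose let the fingers close. It gives the time, the measured TCP pose, the force, the opening and the grip force at its end, in the units of the state.
- state(): the state, without advancing time (a new reading comes with each control period).
- viewer.read_camera(name): name is "scene" or "top" or "wrist"; returns a dict with "pixels" (480x640x3 uint8, red, green, blue), "vfov" (degrees; the focal length in pixels is half the picture's height over the tangent of half this angle, whatever the lens; pixels are square), "cx", "cy" (the principal point, pixels), "D" ([k1, k2, p1, p2, k3] as OpenCV has them; the pictures are not rectified), "extrinsics" (4x4, takes a point from camera to world coordinates); the wrist camera has in their place "T_tool_cam" (4x4, takes a point from camera to tool coordinates, whose origin is the TCP and whose axes are the flange's). Camera axes: x right, y down, z forward; pixel columns grow to the right and rows downward; lengths in mm; the calibration is good to about 2 mm. A picture is of the moment at which its call begins: read the wrist's pose just before it. There is no depth.
- bot.close_job(): hands the job in; it is judged then, once.
The state is a dict: "t": time; "joint_positions": joint angles; "joint_velocities": joint speeds; "tau": joint torques, N m; "position": TCP position; "tcp_rot": TCP orientation; "wrist_force": force on the tool from outside, world axes, zero at the start; "moment": the same for the moment, N m; "grip_width": finger opening in mm; "finger_force": force on a finger pad.
Only numpy, scipy, OpenCV 4.12 (cv2) and the standard library are available. Lean on these libraries where they do the work, as an engineer would, in place of code of your own. Each camera call takes 0.05 s, during which the arm holds its last target. There are 200 camera calls.

## Task

The motor of the show cart's canopy runs only while its key switch is held turned. Leaving the small control box where it stands on its rail, tighten its loose wing knob clockwise, about a quarter turn, until it is firm, so that the box cannot slide; then take the flat-bladed key from its wooden rest and work it fully home in the key switch with small wiggles, as the pins are sticky. Turn the key a quarter turn clockwise and finish while still gripping it, holding it turned against its spring; leave the other key, the mug, the screwdriver and the bell alone.

Things in the scene. Friction and masses are not known exactly. Their poses are not given: they have to be found in the camera images.
- keyhole (a point): Centre of the round steel lock face (29 mm across) on the grey control box (80 x 100 mm), 109 mm above the deck, 5 mm above the box. Frame of the box, it does not turn with the key: z up, y along the rail from wing knob to lock, x across. At rest the keyway's long side lies along x. Keyway 11.2 x 4.0 mm, straight down, its top 5 mm countersunk to 16 x 9 mm. The wing knob's axis is 125 mm from here along -y.
- key_switch (a joint): Switch angle, rad: 0 at rest, 1.571 (stop) after a quarter turn clockwise seen from above; a spring drives it back (0.03 to 0.09 N m), so it must be held. Key play 0.1 rad. Pins 9, 14 and 19 mm down at the keyway's short ends resist a straight push with 15 to 25 N, about 10 N if the key is wiggled about 1 mm along keyhole x; from 24 mm a 3 N follower. It turns only with the key within 2 mm of fully home.
- clamp_knob (a joint): Angle of the clamp's wing knob in rad, growing clockwise seen from above. It starts loose, at 0 to 0.25; the clamp bites from about 0.3 and counts as tight above 1.0; hard stop at 1.5. Turning it takes 0.12 to 0.2 N m; it stays where it is left.
- knob_grip (a point): Centre of the wing of the clamp knob, a black plastic bar 48 x 14 mm and 22 mm high on a round hub, 82 mm above the deck, 33 mm above the carriage plate. z up on the knob's axis, x along the wing (grip it across its 14 mm, along y). It turns with the knob; at joint 0 its x is parallel to keyhole x. 75 mm are clear between the knob's axis and the control box.
- station (a joint): Position in m of the carriage (control box and wing knob) along its rail, + along keyhole y. With the knob loose a push of 2 N slides it; clamped, it withstands some 20 N. It must stay within 15 mm of where it starts.
- key_grip (a point): Centre of the flat key's black plastic bow: 28 mm wide (x), 10 thick (y, grip across it), 46 tall (z, up). The bow's underside, 23 mm below, is the shoulder; under it a steel blade 10 wide (x), 3 thick (y), 30 mm long, tip bevelled to 4 mm; fits either way round. Home, the shoulder is on the lock face. It stands in a wooden rest 60 x 60 x 40 mm, shoulder on its top: draw it up 32 mm. 40 g.
- key_tip (a point): Tip of the key's blade, 53 mm straight below key_grip when the key is upright; 30 mm below the lock face when the key is fully home. Axes as key_grip.
- cabinet_key_mid (a point): Middle of the other key, to be left alone: a black T-bar 60 mm long on a round steel barrel, standing in a rest of the same kind, 68 mm above the deck.
- mug: White mug, 76 mm across, 80 mm high; to be left alone. Origin at the centre of its underside.
- screwdriver: Screwdriver with a wooden handle, 170 mm long, lying on the deck; to be left alone. Origin on the deck beneath its middle.
- bell: Brass hand bell, 60 mm across, 86 mm high; to be left alone. Origin at the centre of its underside.

How it is judged:
By the outcome, as a careful person would: the job done as asked, in the order asked, and still so for the second after the job is handed in, while the arm keeps its last pose, push and grip.
It also fails if it takes over 64 s, if anything falls off the work surface, if the arm or the gripper's body presses on something with over 40 N, if the wrist force passes 120 N, or if a joint passes its speed limit or range.

## Working session

There is one attempt and no reset: what is moved stays moved. The work goes in short steps, Python scripts to look and compute and a shell command to move; the robot and the scene stay as the last step left them, time stands still between calls to the robot, and variables do not carry over. Pictures are saved under pics/ and viewed, at most 10 in all, crops included, and the job is handed in when it is done.

```bash
mkdir -p pics; ls
cat > h.py <<'E'
import numpy as np, cv2
from plant import state, viewer, bot
from scipy.spatial.transform import Rotation as R
def cam(name):
    s=state(); c=viewer.read_camera(name)
    f=240/np.tan(np.radians(c["vfov"])/2)
    c["K"]=np.array([[f,0,c["cx"]],[0,f,c["cy"]],[0,0,1.]]); c["D"]=np.array(c["D"],float)
    if name=="wrist":
        q=s["tcp_rot"]; T=np.eye(4); T[:3,:3]=R.from_quat([q[1],q[2],q[3],q[0]]).as_matrix(); T[:3,3]=s["position"]
        c["E"]=T@np.array(c["T_tool_cam"])
    else: c["E"]=np.array(c["extrinsics"])
    return c
def save(c,n): 
    cv2.imwrite(f"pics/{n}.png",c["pixels"][:,:,::-1]); np.savez(f"pics/{n}.npz",K=c["K"],D=c["D"],E=c["E"],p=c["pixels"])
def load(n): return dict(np.load(f"pics/{n}.npz"))
def ray(c,uv):
    p=cv2.undistortPoints(np.array([[uv]],float),c["K"],c["D"])[0,0]
    return c["E"][:3,3], c["E"][:3,:3]@np.array([p[0],p[1],1])
def atz(c,uv,z):
    o,d=ray(c,uv); return o+d*(z-o[2])/d[2]
def proj(c,P):
    M=np.linalg.inv(c["E"]); p=np.atleast_2d(P)@M[:3,:3].T+M[:3,3]
    return cv2.projectPoints(p,np.zeros(3),np.zeros(3),c["K"],c["D"])[0][:,0]
E
python3 - <<'E'
from h import *
for n in ["top","scene"]:
    c=cam(n); save(c,n+"0"); print(n,c["K"][0,0],c["E"].round(3).tolist(),c["D"])
s=state(); print({k:np.round(v,3) for k,v in s.items()})
E
```

```text
pics
top 575.3144452685497 [[0.03, -0.991, 0.128, 374.546], [-1.0, -0.028, 0.013, -36.762], [-0.009, -0.128, -0.992, 1144.346], [0.0, 0.0, 0.0, 1.0]] [0.00408603 0.         0.         0.         0.        ]
scene 530.0240363775821 [[-0.189, 0.761, -0.621, 1122.119], [0.982, 0.142, -0.125, 78.767], [-0.007, -0.633, -0.774, 828.154], [0.0, 0.0, 0.0, 1.0]] [0.00558215 0.         0.         0.         0.        ]
{'t': np.float64(0.1), 'joint_positions': array([-1.317,  0.469, -0.049,  1.534,  0.024,  1.141, -0.082]), 'joint_velocities': array([ 0.   , -0.003, -0.   , -0.004, -0.001, -0.   ,  0.001]), 'tau': array([ 0.0000e+00, -5.0917e+01, -8.1000e-02, -2.3683e+01, -6.2000e-02,
        3.4000e-02,  0.0000e+00]), 'position': array([188.178, 647.7  , 229.59 ]), 'tcp_rot': array([-0.   ,  0.141,  0.99 , -0.001]), 'wrist_force': array([-0.553,  0.177, -0.27 ]), 'moment': array([ 0.017,  0.014, -0.019]), 'finger_force': np.float64(0.0), 'grip_width': np.float64(87.265)}
```

View pics/top0.png

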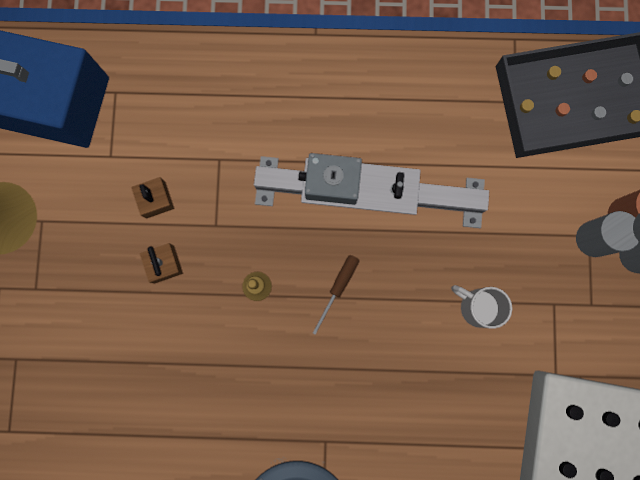

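View pics/scene0.png

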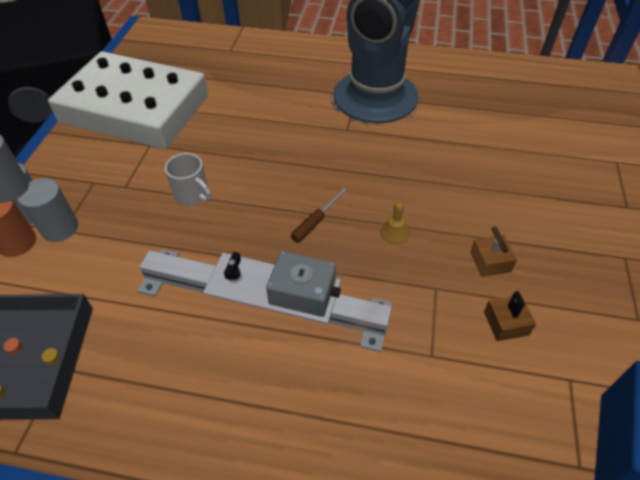

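The top view shows the lock face at (333,175), the knob at (399,186), the flat key at (147,192) and the T-bar key at (155,262). In the scene view the lock is at (301,272), the knob at (233,266) and the flat key at (516,303).

Run:
```python
from h import *
t=load("top0"); s=load("scene0")
for n,a,b,z in [("lock",(333,175),(301,272),109),("knob",(399,185),(233,264),88),("key",(147,193),(516,303),70),("rest",(152,197),(510,312),40),("boxcorner",0,0,0)][:4]:
    print(n,atz(t,a,z).round(1),atz(s,b,z).round(1))
c=cam("wrist"); print(np.array(c["T_tool_cam"]).round(3).tolist(),c["K"][0,0],c["D"])
```

```text
lock [636.8 -50.5 109. ] [638.8 -50.4 109. ]
knob [ 626.3 -174.9   88. ] [ 629.9 -172.4   88. ]
key [601.7 303.   70. ] [607.9 305.4  70. ]
rest [600.4 302.1  40. ] [607.6 303.7  40. ]
[[-0.001, -0.956, -0.293, 80.135], [1.0, -0.0, -0.0, -0.222], [0.0, -0.293, 0.956, -155.104], [0.0, 0.0, 0.0, 1.0]] 338.75222219467315 [0.01461392 0.         0.         0.         0.        ]
```

```bash
python3 -m pendant '[[35,-28,0,0,0,0,1],[70,-57,0,0,0,0,1],[105,-86,0,0,0,0,1],[140,-115,0,0,0,0,1],[175,-144,0,0,0,0,1],[210,-173,0,0,0,0,1],[245,-202,0,0,0,0,1],[280,-231,0,0,0,0,1],[315,-260,0,0,0,0,1],[350,-289,0,0,0,0,1]]'
python3 -m pendant '[[35,-28,0,0,0,0,1],[66,-55,0,0,0,0,1],[66,-55,0,0,0,0,1],[66,-55,0,0,0,0,1],[66,-55,0,0,0,0,1]]'
python3 - <<'E'
from h import *
c=cam("wrist"); save(c,"wkey")
E
```

```text
t: 1.15
position: [539.4, 357.8, 230.4]
tcp_rot: [-0.0, 0.141, 0.99, -0.0]
wrist_force: [0.4, 1.1, 0.3]
grip_width: 87.0
finger_force: 0.0
t: 1.65
position: [603.2, 305.6, 230.2]
tcp_rot: [-0.001, 0.14, 0.99, 0.0]
wrist_force: [0.4, 0.7, 0.5]
grip_width: 86.9
finger_force: 0.0
```

View pics/wkey.png

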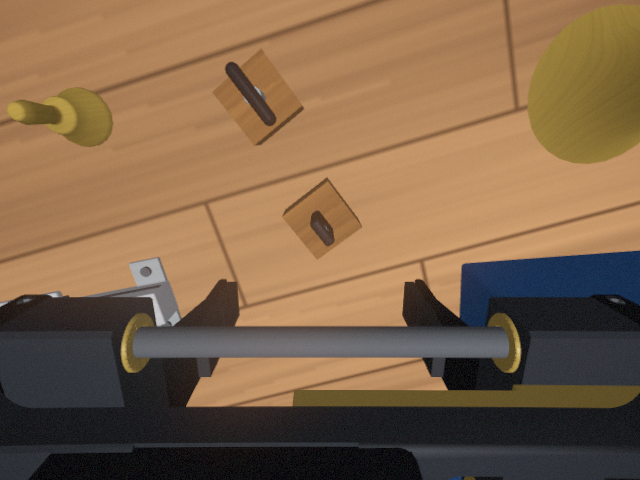

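The wrist view shows the flat key's bow at about (322,228) on its rest, with the T-bar key at (250,93). I'll fit a silhouette model to the bow.

```bash
cat >> h.py <<'E'
from scipy.optimize import minimize
def boxpts(x,y,yaw,w,t,z0,z1):
    P=np.array([[a*w/2,b*t/2] for a in(-1,1) for b in(-1,1)]); r=np.array([[np.cos(yaw),-np.sin(yaw)],[np.sin(yaw),np.cos(yaw)]])
    P=P@r.T+[x,y]; return np.vstack([np.c_[P,np.full(4,z)] for z in (z0,z1)])
def fitbox(c,mask,x0,y0,w,t,z0,z1,yaws):
    m=mask.astype(np.uint8)
    def cost(p):
        h=cv2.convexHull(proj(c,boxpts(p[0],p[1],p[2],w,t,z0,z1)).astype(np.float32))
        k=np.zeros(m.shape,np.uint8); cv2.fillConvexPoly(k,np.round(h*16).astype(np.int32),1,shift=4)
        return 1-(k&m).sum()/max((k|m).sum(),1)
    b=min((minimize(cost,[x0,y0,a],method="Nelder-Mead",options=dict(initial_simplex=np.array([[x0,y0,a],[x0+8,y0,a],[x0,y0+8,a],[x0,y0,a+.3]]))) for a in yaws),key=lambda r:r.fun)
    return b.x,b.fun
def dark(c,u0,u1,v0,v1,th):
    g=c.get("p",c.get("pixels")).max(2); m=np.zeros(g.shape,bool); m[v0:v1,u0:u1]=g[v0:v1,u0:u1]<th
    n,l,st,_=cv2.connectedComponentsWithStats(m.astype(np.uint8)); k=1+st[1:,4].argmax(); return l==k,st[k]
E
python3 - <<'E'
from h import *
c=load("wkey")
for th in (70,90):
    m,st=dark(c,290,355,195,255,th); x,f=fitbox(c,m,604,304,28,10,40,86,np.arange(0,3.1,.4)); print(st,x.round(2),np.degrees(x[2])%180,f)
print([atz(c,p,40).round(1).tolist() for p in [(327,179),(361,226),(318,259),(283,212)]])
t=load("top0"); m,st=dark(t,135,170,175,220,50); print(st,fitbox(t,m,604,304,28,10,40,86,np.arange(0,3.1,.4)))
E
```

```text
Traceback (most recent call last):
  File "h.py", line 38, in dark
    n,l,st,_=cv2.connectedComponentsWithStats(m.astype(np.uint8)); k=1+st[1:,4].argmax(); return l==k,st[k]
                                                                       ~~~~~~~~~~~~~~~^^
ValueError: attempt to get argmax of an empty sequence
```

```bash
python3 -m pendant '[[0,-40,0,0,0,0,1],[0,-85,0,0,0,0,1],[2,-130,0,0,0,0,1],[4,-175,0,0,0,1,1],[6,-220,0,0,0,2,1],[8,-265,0,0,0,3,1],[10,-310,0,0,0,4,1],[12,-355,0,0,0,5,1],[14,-400,0,0,0,6,1],[16,-430,0,0,0,6,1]]'
python3 -m pendant '[[4,-30,0,0,0,0,1],[4,-30,0,0,0,0,1],[4,-30,0,0,0,0,1],[4,-30,0,0,0,0,1]]'
python3 - <<'E'
from h import *
c=cam("wrist"); save(c,"wlock")
E
```

```text
t: 2.7
position: [619.8, -128.1, 231.0]
tcp_rot: [0.0, 0.089, 0.996, -0.0]
wrist_force: [-0.6, 0.4, 0.1]
grip_width: 86.9
finger_force: 0.0
t: 3.1
position: [624.6, -152.9, 230.5]
tcp_rot: [-0.0, 0.087, 0.996, 0.001]
wrist_force: [-0.4, 0.3, -0.3]
grip_width: 87.1
finger_force: 0.0
```

View pics/wlock.png

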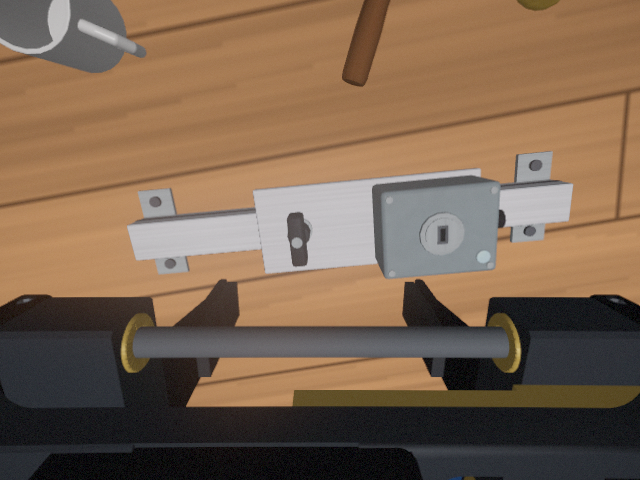

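The lock face centre is at (442,234) and the wing knob at (298,240), with its wing running from (296,213) to (300,265).

Run:
```python
from h import *
c=load("wkey"); g=c["p"].max(2); print(g[215:245:3,308:338:3])
for th in (95,):
    m,st=dark(c,290,355,195,255,th); x,f=fitbox(c,m,604,304,28,10,40,86,np.arange(0,3.1,.4)); print("key",st,x.round(2),np.degrees(x[2])%180,f)
t=load("top0"); m,st=dark(t,135,170,175,220,60); x,f=fitbox(t,m,604,304,28,10,40,86,np.arange(0,3.1,.4));print("keytop",st,x.round(2),np.degrees(x[2])%180,f)
print("rest",[atz(load("wkey"),p,40).round(1).tolist() for p in [(327,179),(361,226),(318,259),(283,212)]])
c=load("wlock"); g=c["p"].max(2)
m,st=dark(c,280,320,205,275,95); x,f=fitbox(c,m,626,-174,48,14,71,93,[-.5,0,.3]); print("knob",st,x.round(2),np.degrees(x[2]),f)
t=load("top0"); m,st=dark(t,385,410,165,205,60); x,f=fitbox(t,m,626,-174,48,14,71,93,[-.5,0,.3]);print("knobtop",st,x.round(2),np.degrees(x[2]),f)
print("lock",atz(c,(442,234),109))
m,st=dark(c,432,455,222,246,100); print("keyway",st,atz(c,np.argwhere(m).mean(0)[::-1],107))
# box top corners at z=104
tc=[(374,187),(498,180),(496,270),(388,278)]
print([atz(c,p,104).round(1).tolist() for p in tc])
print("plate far edge",atz(c,(254,190),49),atz(c,(480,170),49),"near",atz(c,(266,272),49),atz(c,(378,265),49))
```

```text
[[155 116  78  72  75 144 166 161 158 156]
 [156  76  79  78  78  72 160 155 161 156]
 [155  78  78  84  76  79  82 158 157 153]
 [154  82  85  94  83  78  79 104 155 156]
 [164 109  81  89  96  83 111  76 140 152]
 [162 158  94  81  91  92  81  80  88 163]
 [159 157 157  80  89  93  88  79  83 165]
 [160 155 154 152  82  89  93  86  78 161]
 [156 150 153 156 138  83  89  93  84 160]
 [153 163 158 160 164 111  83  87  86 154]]
key [311 211  23  34 448] [607.37 306.34   3.37] 13.019198475721112 0.24319727891156462
keytop [140 184  14  18 147] [603.03 306.52   0.61] 34.950698771953824 0.234375
rest [[565.4, 323.1, 40.0], [622.3, 344.1, 40.0], [645.1, 290.4, 40.0], [585.3, 270.0, 40.0]]
knob [287 213  23  53 769] [ 6.2916e+02 -1.7494e+02 -9.0000e-02] -4.9138165656995705 0.3100189035916824
knobtop [392 173  12  26 180] [ 6.2611e+02 -1.7284e+02 -8.0000e-02] -4.411499006061938 0.35766423357664234
lock [639.84555052 -51.33549091 109.        ]
keyway [440 227   8  15  92] [641.01325167 -49.9953129  107.        ]
[[591.2, -102.2, 104.0], [603.4, -1.5, 104.0], [683.2, -5.0, 104.0], [674.2, -100.3, 104.0]]
plate far edge [ 582.36156231 -212.49190873   49.        ] [601.89337297   8.5475076   49.        ] near [ 669.76476935 -220.05217524   49.        ] [ 682.70338353 -101.33337453   49.        ]
```

```bash
python3 -m pendant '[[2,-11,-20,0,0,2,1],[4,-22,-60,0,0,4,1],[4,-22,-100,0,0,4,1],[4,-22,-130,0,0,4,0],[4,-22,-145,0,0,4,-0.2],[4,-22,-150,0,0,4,-0.3],[4,-22,-150,0,0,4,-0.3],[4,-22,-150,0,0,4,-0.3]]'
python3 - <<'E'
from h import *
c=cam("wrist"); save(c,"wknob")
E
```

```text
t: 3.95
position: [629.7, -177.8, 82.4]
tcp_rot: [0.002, 0.054, 0.999, -0.0]
wrist_force: [0.0, -0.4, 0.2]
grip_width: 54.8
finger_force: 0.0
```

View pics/wknob.png

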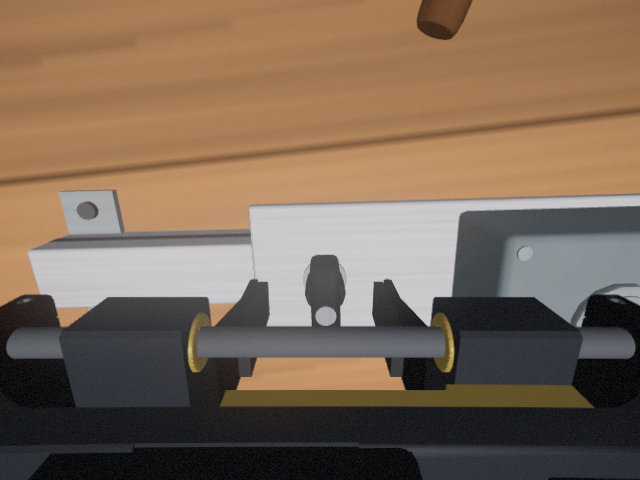

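The wing stands upright between the fingers at column 325, about 2.5 mm right of the jaw centre at 320, with its centre dot at (326,316).

```bash
python3 - <<'E'
from h import *
c=load("wknob"); print(atz(c,(326,316),93), atz(c,(324,262),93), atz(c,(326,316),97),atz(c,(252,206),49)); s=state(); print(s["position"])
E
python3 -m pendant '[[0,2,0,0,0,0,-0.3],[0,2,0,0,0,0,-0.45],[0,2,0,0,0,0,-0.6],[0,2,0,0,0,0,-0.7],[0,2,0,0,0,0,-0.8],[0,2,0,0,0,0,-0.9],[0,2,0,0,0,0,-1],[0,2,0,0,0,0,-1],[0,2,0,0,0,0,-1],[0,2,0,0,0,0,-1]]'
```

```text
[ 630.85569607 -175.61732902   93.        ] [ 603.40941657 -173.67977964   93.        ] [ 628.59780945 -175.44337051   97.        ] [ 582.07806526 -211.75920966   49.        ]
[ 629.63920334 -177.92353331   82.51056768]
t: 5.0
position: [628.4, -175.7, 80.7]
tcp_rot: [0.0, 0.054, 0.999, 0.0]
wrist_force: [-0.9, 0.8, 1.3]
grip_width: 13.8
finger_force: 29.8
```

```bash
python3 -m pendant '[[0,0,0,0,0,-4,-1],[0,0,0,0,0,-10,-1],[0,0,0,0,0,-17,-1],[0,0,0,0,0,-24,-1],[0,0,0,0,0,-31,-1],[0,0,0,0,0,-38,-1],[0,0,0,0,0,-45,-1],[0,0,0,0,0,-52,-1],[0,0,0,0,0,-58,-1],[0,0,0,0,0,-64,-1]]'; python3 -c "
from plant import state;print(state()['moment'])"
python3 -m pendant '[[0,0,0,0,0,-5,-1],[0,0,0,0,0,-9,-1],[0,0,0,0,0,-12,-1],[0,0,0,0,0,-12,-1],[0,0,0,0,0,-12,-1]]'; python3 -c "
from plant import state;print(state()['moment'])"
```

```text
t: 6.0
position: [629.1, -174.8, 80.7]
tcp_rot: [0.0, 0.576, 0.817, 0.001]
wrist_force: [1.0, 2.1, -0.4]
grip_width: 13.9
finger_force: 29.8
[ 0.30728802 -0.18693033  0.14002271]
t: 6.5
position: [629.4, -174.7, 80.7]
tcp_rot: [0.0, 0.657, 0.754, 0.001]
wrist_force: [2.0, 2.8, 0.5]
grip_width: 13.8
finger_force: 29.9
[ 0.58388962 -0.47843715  0.00897168]
```

```bash
python3 -m pendant '[[0,0,0,0,0,0,-0.7],[0,0,0,0,0,0,-0.3],[0,0,0,0,0,0,0],[0,0,0,0,0,0,0],[0,0,30,0,0,0,0.2],[0,0,75,0,0,5,0.6],[0,0,120,0,0,13,1],[0,0,150,0,0,21,1],[0,0,150,0,0,29,1],[0,0,150,0,0,29,1]]'
python3 -m pendant '[[0,0,0,0,0,0,1],[0,0,0,0,0,0,1]]'
python3 - <<'E'
from h import *
c=cam("wrist"); save(c,"wafter")
E
```

```text
t: 7.5
position: [628.2, -176.9, 231.6]
tcp_rot: [0.001, 0.448, 0.894, 0.0]
wrist_force: [-0.4, -0.3, -1.4]
grip_width: 77.8
finger_force: 0.0
t: 7.7
position: [627.6, -175.8, 229.2]
tcp_rot: [-0.001, 0.449, 0.894, -0.0]
wrist_force: [-0.1, -0.2, -0.1]
grip_width: 85.7
finger_force: 0.0
```

View pics/wafter.png

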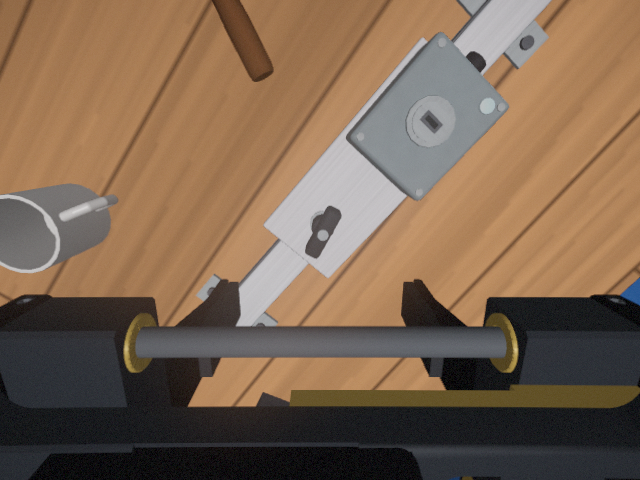

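The wing now runs from (334,210) to (312,254), close to parallel with the rail, and the lock is at (431,121).

Run:
```python
from h import *
c=load("wafter"); a=atz(c,(333,209),92);b=atz(c,(313,254),92); d=b-a; print(a,b,np.degrees(np.arctan2(d[1],d[0])))
print("lock",atz(c,(431,121),109)); p=atz(c,(265,225),49);q=atz(c,(421,39),49); e=q-p; print(p,q,np.degrees(np.arctan2(e[1],e[0])))
print("knob pivot",atz(c,(322,236),96))
```

```text
[ 623.64102814 -152.50493114   92.        ] [ 634.22977716 -196.5662765    92.        ] -76.4870222398046
lock [639.88286549 -51.21602503 109.        ]
[ 584.45111739 -213.08721651   49.        ] [600.61712905   6.54241935  49.        ] 85.79029071422578
knob pivot [ 629.92112001 -177.06936146   96.        ]
```

```bash
python3 -m pendant '[[-1,40,0,0,0,7,1],[-2,80,0,0,0,15,1],[-4,125,0,0,0,23,1],[-6,170,0,0,0,31,1],[-8,215,0,0,0,39,1],[-10,260,0,0,0,47,1],[-12,305,0,0,0,55,1],[-14,350,0,0,0,63,1],[-16,395,0,0,0,71,1],[-18,440,0,0,0,73,1]]'
python3 -m pendant '[[-4,35,-15,0,0,0,1],[-5,45,-45,0,0,0,1],[-5,45,-55,0,0,0,1],[-5,45,-55,0,0,0,1],[-5,45,-55,0,0,0,1]]'
python3 - <<'E'
from h import *
c=cam("wrist"); save(c,"wkey2")
cv2.imwrite("pics/wkey2c.png",cv2.resize(c["pixels"][150:350,200:450,::-1],None,fx=3,fy=3))
E
```

```text
t: 8.75
position: [609.9, 265.7, 229.7]
tcp_rot: [-0.001, -0.173, 0.985, -0.0]
wrist_force: [0.1, -0.9, -0.6]
grip_width: 86.5
finger_force: 0.0
t: 9.25
position: [606.4, 307.2, 176.1]
tcp_rot: [0.0, -0.17, 0.985, -0.001]
wrist_force: [0.8, 0.1, 0.9]
grip_width: 87.1
finger_force: 0.0
```

View pics/wkey2c.png

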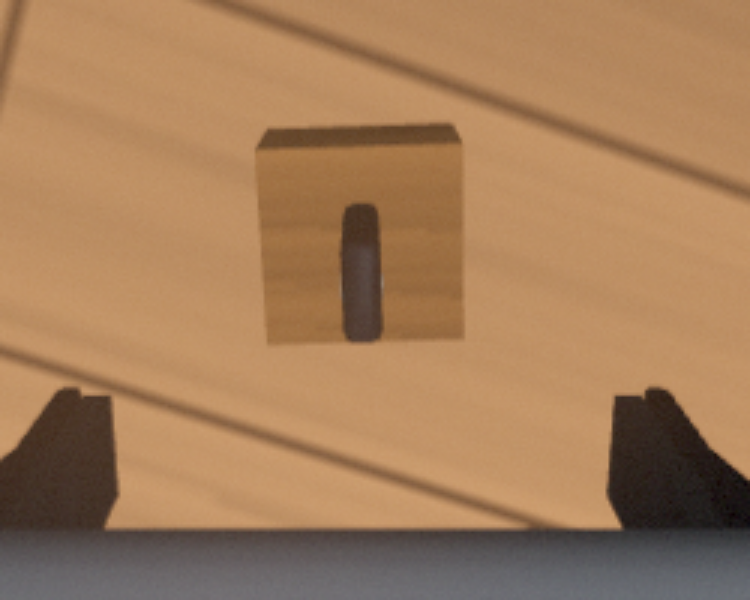

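The flat key is nearly aligned with the jaws: the bow spans crop columns 341–383 and rows 203–343, and the finger gap centre is at crop column 363. I'll fit its position.

Run:
```python
from h import *
c=load("wkey2"); 
for th in (90,105,115):
    m,st=dark(c,305,335,210,268,th); x,f=fitbox(c,m,605,306,28,10,40,86,[.2,.35,.5]); print("key",st,x.round(2),np.degrees(x[2])%180,f)
print(state()["position"])
q=[(200+u/3,150+v/3) for u,v in [(258,150),(462,143),(464,338),(268,345)]]
P=np.array([atz(c,p,40) for p in q]); print(P.round(1),P.mean(0)); print(np.degrees(np.arctan2(*(P[3]-P[0])[1::-1])),np.degrees(np.arctan2(*(P[2]-P[1])[1::-1])))
```

```text
key [314 218  13  45 515] [6.0719e+02 3.0632e+02 3.5000e-01] 20.00104999650578 0.2301943198804185
key [314 218  13  46 560] [6.0550e+02 3.0587e+02 3.3000e-01] 19.09610637504163 0.16542473919523104
key [313 218  15  46 577] [6.0550e+02 3.0587e+02 3.3000e-01] 19.09610637504163 0.1456166419019317
[606.77869425 307.45835579 176.820237  ]
[[589.1 268.6  40. ]
 [567.5 323.3  40. ]
 [623.  345.6  40. ]
 [645.3 289.9  40. ]] [606.23777589 306.82767374  40.        ]
20.797473079740037 21.843060147046867
```

```bash
python3 -m pendant '[[-1,-1,-30,0,0,1,1],[-1,-1,-70,0,0,1,0.5],[-1,-1,-105,0,0,1,0],[-1,-1,-122,0,0,1,-0.3],[-1,-1,-122,0,0,1,-0.5],[-1,-1,-122,0,0,1,-0.7],[-1,-1,-122,0,0,1,-0.8],[-1,-1,-122,0,0,1,-0.9],[-1,-1,-122,0,0,1,-1],[-1,-1,-122,0,0,1,-1]]'
python3 -m pendant '[[0,0,0,0,0,0,-1],[0,0,0,0,0,0,-1]]'
```

```text
t: 10.3
position: [604.6, 308.4, 54.3]
tcp_rot: [0.001, -0.181, 0.984, 0.0]
wrist_force: [0.1, -0.0, 0.1]
grip_width: 22.9
finger_force: 0.0
t: 10.5
position: [604.8, 306.8, 53.6]
tcp_rot: [0.0, -0.18, 0.984, -0.001]
wrist_force: [0.7, -1.2, 0.4]
grip_width: 9.7
finger_force: 30.0
```

```bash
python3 -m pendant '[[0,0,5,0,0,0,-1],[0,0,15,0,0,0,-1],[0,0,30,0,0,0,-1],[0,0,50,0,0,0,-1],[0,0,85,0,0,0,-1],[0,0,125,0,0,0,-1],[4,-40,146,0,0,-5,-1],[8,-80,146,0,0,-12,-1],[14,-120,146,0,0,-19,-1],[18,-160,146,0,0,-25,-1]]'
python3 -m pendant '[[4,-45,0,0,0,0,-1],[8,-90,0,0,0,0,-1],[12,-135,0,0,0,0,-1],[15,-170,0,0,0,0,-1],[17,-190,0,0,0,0,-1],[17,-198,0,0,0,0,-1],[17,-198,0,0,0,0,-1],[17,-198,0,0,0,0,-1],[17,-198,0,0,0,0,-1]]'
python3 - <<'E'
from h import *
c=cam("wrist"); save(c,"wins"); cv2.imwrite("pics/winsc.png",cv2.resize(c["pixels"][130:380,190:450,::-1],None,fx=2.4,fy=2.4,interpolation=cv2.INTER_CUBIC))
for n in("scene","top"): save(cam(n),n+"1")
E
```

```text
t: 11.5
position: [622.5, 148.2, 201.8]
tcp_rot: [0.001, 0.038, 0.999, 0.001]
wrist_force: [-0.3, 0.1, -0.7]
grip_width: 9.6
finger_force: 30.0
t: 12.4
position: [639.4, -47.1, 199.7]
tcp_rot: [-0.0, 0.035, 0.999, 0.001]
wrist_force: [0.4, 0.3, -0.4]
grip_width: 9.9
finger_force: 30.0
```

View pics/winsc.png

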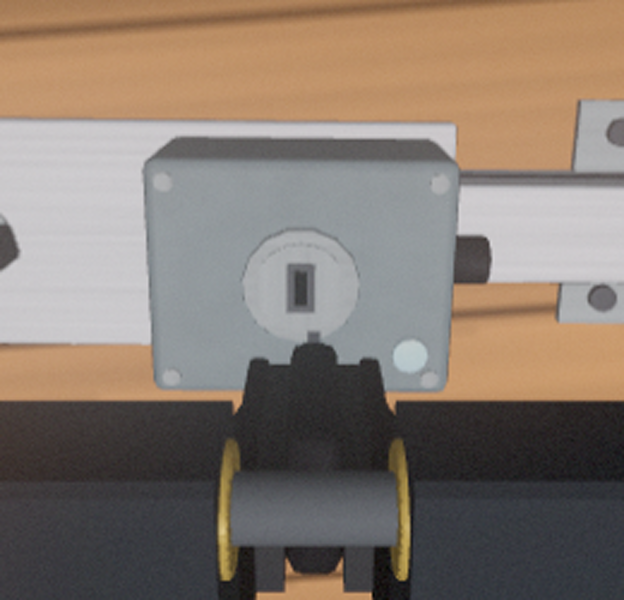

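The keyway centre is at crop (301,287). The blade shows at crop (314,335), just above the bow's far end and about 13 crop pixels right of the keyway, so y needs a small correction.

Run:
```python
from h import *
c=load("wins"); f=lambda u,v:(190+u/2.4,130+v/2.4)
L=atz(c,f(301,287),109); print("lock",L, "face edges",atz(c,f(243,287),109),atz(c,f(359,287),109),atz(c,f(301,229),109),atz(c,f(301,342),109))
s=state(); print(s["position"],s["tcp_rot"])
T=c["E"]; p=np.array(s["position"]); tip=p-[0,0,43.6]; print("tip proj",((proj(c,tip)[0]-[190,130])*2.4)); 
A=atz(c,f(314,333),tip[2]); print("tip seen",A)
for u,v in [(160,183),(440,183),(429,380),(171,377)]: print(atz(c,f(u,v),104).round(1))
for u,v in [(288,263),(314,263),(315,312),(288,313)]: print(atz(c,f(u,v),109).round(1))
```

```text
lock [640.1666728  -51.27253476 109.        ] face edges [638.85891352 -69.68624724 109.        ] [641.47387521 -32.85399326 109.        ] [621.19683159 -49.85005771 109.        ] [658.93972158 -52.6797155  109.        ]
[639.35457447 -48.28785741 199.54124673] [-9.12786741e-05  3.56533467e-02  9.99364162e-01  3.18626319e-04]
tip proj [309.7606056  339.37730197]
tip seen [637.64266221 -47.05089188 155.94124673]
[604.6 -92.8 104. ]
[610.8  -5.6 104. ]
[677.7 -11.  104. ]
[670.5 -97.4 104. ]
[631.9 -54.8 109. ]
[632.5 -46.6 109. ]
[648.9 -47.4 109. ]
[648.6 -56.1 109. ]
```

```bash
python3 -m pendant '[[1,-3.5,-10,0,0,0,-1],[1,-3.5,-25,0,0,0,-1],[1,-3.5,-36,0,0,0,-1],[1,-3.5,-36,0,0,0,-1],[1,-3.5,-36,0,0,0,-1],[1,-3.5,-36,0,0,0,-1]]'
python3 - <<'E'
from h import *
c=cam("wrist"); save(c,"wins2"); cv2.imwrite("pics/wins2c.png",cv2.resize(c["pixels"][200:320,240:400,::-1],None,fx=5,fy=5,interpolation=cv2.INTER_CUBIC))
s=state(); print(s["position"],s["tcp_rot"],s["wrist_force"])
E
```

```text
t: 13.15
position: [640.7, -53.3, 163.9]
tcp_rot: [0.0, 0.037, 0.999, 0.0]
wrist_force: [0.6, -0.6, 0.4]
grip_width: 10.0
finger_force: 30.0
[640.74422126 -53.33225227 164.0681585 ] [5.06166226e-04 3.66868843e-02 9.99326680e-01 5.02650277e-05] [-0.00702817  0.35363772 -0.54772554]
```

View pics/wins2c.png

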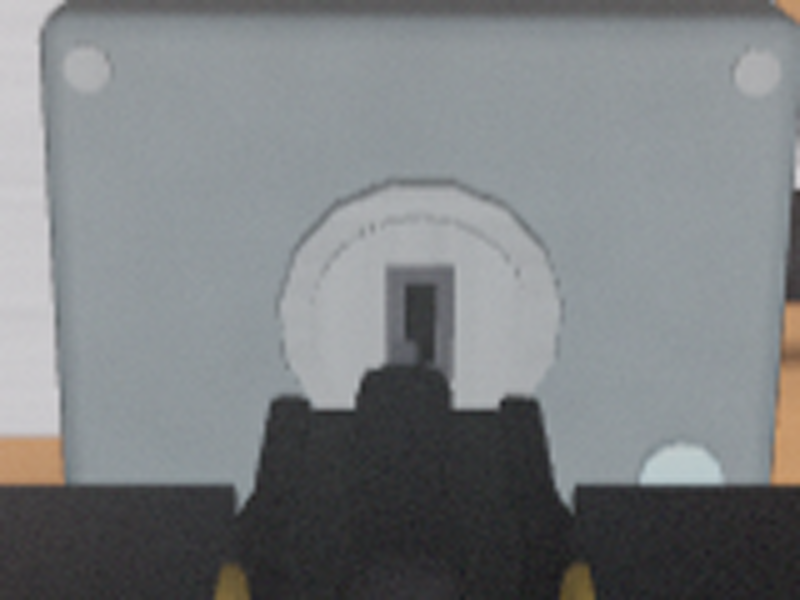

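The keyway is centred on crop column 420 and the blade on 404, so the key is about 2.1 mm too far to -y. I'll correct this and start down.

```bash
python3 -m pendant '[[0,1,0,0,0,0,-1],[0,2,0,0,0,0,-1],[0,2,-4,0,0,0,-1],[0,2,-8,0,0,0,-1],[0,2,-12,0,0,0,-1],[0,2,-15,0,0,0,-1],[0,2,-18,0,0,0,-1],[0,2,-18,0,0,0,-1],[0,2,-18,0,0,0,-1]]'; python3 -c "
from plant import state;s=state();print(s['moment'],s['position'])"
```

```text
t: 14.1
position: [640.2, -51.3, 145.5]
tcp_rot: [-0.0, 0.037, 0.999, 0.0]
wrist_force: [-0.2, 0.0, 0.3]
grip_width: 10.3
finger_force: 30.0
[0.02658779 0.08158479 0.03041877] [640.23918519 -51.26081189 145.46009222]
```

```bash
python3 -m pendant '[[1,-0.1,-1,0,0,0,-1],[-1,0.1,-2,0,0,0,-1],[1,-0.1,-3,0,0,0,-1],[-1,0.1,-4,0,0,0,-1],[1,-0.1,-5,0,0,0,-1],[-1,0.1,-6,0,0,0,-1],[1,-0.1,-7,0,0,0,-1],[-1,0.1,-8,0,0,0,-1],[1,-0.1,-9,0,0,0,-1],[-1,0.1,-10,0,0,0,-1]]'; python3 -c "
from plant import state;s=state();print(s['moment'],s['position'])"
```

```text
t: 15.1
position: [639.5, -51.0, 135.6]
tcp_rot: [0.0, 0.037, 0.999, 0.0]
wrist_force: [-1.7, -0.3, 4.3]
grip_width: 9.9
finger_force: 30.0
[ 0.1092316   0.38771709 -0.02963788] [639.51088879 -51.04377281 135.58939058]
```

```bash
python3 -m pendant '[[2,-0.1,-1,0,0,0,-1],[0,0.1,-2,0,0,0,-1],[2,-0.1,-3,0,0,0,-1],[0,0.1,-4,0,0,0,-1],[2,-0.1,-5,0,0,0,-1],[0,0.1,-6,0,0,0,-1],[2,-0.1,-7,0,0,0,-1],[0,0.1,-8,0,0,0,-1],[2,-0.1,-9,0,0,0,-1],[0,0.1,-10,0,0,0,-1]]'; python3 -c "
from plant import state;s=state();print(s['moment'],s['position'])"
```

```text
t: 16.1
position: [640.2, -51.7, 128.1]
tcp_rot: [0.001, 0.037, 0.999, -0.0]
wrist_force: [-4.0, -0.3, 10.1]
grip_width: 9.6
finger_force: 30.0
[-0.1204825   1.07486658  0.03097278] [640.18741443 -51.73907533 128.11940103]
```

```bash
python3 -m pendant '[[2,-0.1,-0.5,0,0,0,-1],[0,0.1,-1,0,0,0,-1],[2,-0.1,-1.5,0,0,0,-1],[0,0.1,-2,0,0,0,-1],[2,-0.1,-2.5,0,0,0,-1],[0,0.1,-3,0,0,0,-1],[2,-0.1,-3.5,0,0,0,-1],[0,0.1,-4,0,0,0,-1],[2,-0.1,-4.5,0,0,0,-1],[1,0,-5,0,0,0,-1]]'; python3 -c "
from plant import state;s=state();print(s['moment'],s['position'])"
```

```text
t: 17.1
position: [640.2, -51.6, 122.3]
tcp_rot: [-0.0, 0.037, 0.999, -0.0]
wrist_force: [-7.5, -0.4, 14.4]
grip_width: 10.0
finger_force: 30.0
[-0.10425772  1.7459221  -0.01488758] [640.19639163 -51.60791291 122.28370863]
```

```bash
python3 -m pendant '[[-1,0,0,0,0,0,-1],[-2,0,-0.5,0,0,0,-1],[0,0,-0.5,0,0,0,-1],[-2,0,-1,0,0,0,-1],[0,0,-1,0,0,0,-1],[-1,0,-1,0,0,0,-1],[-1,0,-1,0,0,0,-1]]'; python3 -c "
from plant import state;s=state();print(s['moment'],s['position'])"
python3 - <<'E'
from h import *
for n in("scene","wrist"): 
    c=cam(n); save(c,n+"2")
    if n=="scene": a=cv2.resize(c["pixels"][200:330,220:380,::-1],(400,325),interpolation=cv2.INTER_CUBIC)
    else: b=cv2.resize(c["pixels"][200:330,240:400,::-1],(400,325),interpolation=cv2.INTER_CUBIC)
cv2.imwrite("pics/home.png",np.hstack([a,b]))
E
```

```text
t: 17.8
position: [640.1, -51.6, 122.3]
tcp_rot: [0.001, 0.037, 0.999, 0.0]
wrist_force: [-8.0, -0.6, 16.0]
grip_width: 9.6
finger_force: 30.0
[-0.09299284  1.73805752  0.02622973] [640.09807239 -51.55147975 122.2570567 ]
```

View pics/home.png

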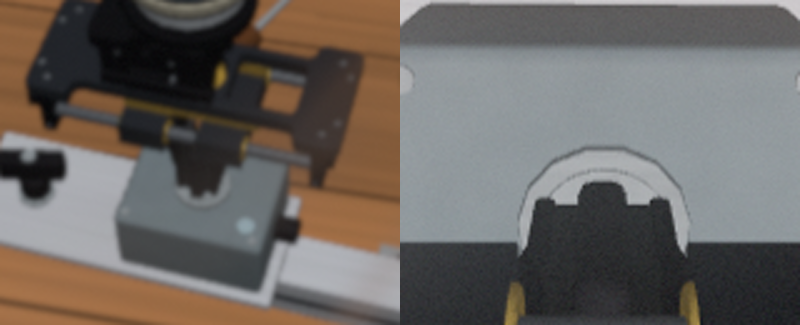

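The right half shows the bow down on the lock face; z stops at 122.3 while the push rises to 16 N, which agrees with the 122.6 I predicted for fully home. I'll ease the side load and turn.

```bash
python3 -m pendant '[[-1.5,0,0.3,0,0,0,-1],[-1.5,0,0.3,0,0,-4,-1],[-1.5,0,0.3,0,0,-11,-1],[-1.5,0,0.3,0,0,-18,-1],[-1.5,0,0.3,0,0,-25,-1],[-1.5,0,0.3,0,0,-32,-1],[-1.5,0,0.3,0,0,-39,-1],[-1.5,0,0.3,0,0,-46,-1],[-1.5,0,0.3,0,0,-46,-1]]'; python3 -c "
from plant import state;s=state();print(s['moment'],s['position'])"
```

```text
t: 18.8
position: [639.8, -51.4, 122.3]
tcp_rot: [0.002, 0.425, 0.905, 0.001]
wrist_force: [-4.9, 0.1, 13.3]
grip_width: 9.7
finger_force: 30.0
[-0.13099793  1.10463947  0.03771566] [639.80761553 -51.36438224 122.26722181]
```

```bash
python3 -m pendant '[[-0.8,0,0,0,0,-6,-1],[-0.8,0,0,0,0,-13,-1],[-0.8,0,0,0,0,-20,-1],[-0.8,0,0,0,0,-27,-1],[-0.8,0,0,0,0,-34,-1],[-0.8,0,0,0,0,-40,-1],[-0.8,0,0,0,0,-44,-1],[-0.8,0,0,0,0,-46,-1],[-0.8,0,0,0,0,-46,-1]]'; python3 -c "
from plant import state;s=state();print(s['moment'],s['position'])"
python3 -m pendant '[[0,0,0,0,0,-1,-1],[0,0,0,0,0,-2,-1],[0,0,0,0,0,-3,-1],[0,0,0,0,0,-4,-1],[0,0,0,0,0,-4,-1],[0,0,0,0,0,-4,-1]]'; python3 -c "
from plant import state;s=state();print(s['moment'],s['position'])"
```

```text
t: 19.7
position: [639.5, -51.5, 122.3]
tcp_rot: [0.002, 0.744, 0.668, 0.002]
wrist_force: [-2.7, 0.6, 13.0]
grip_width: 9.6
finger_force: 30.0
[-0.11589538  0.87999418  0.11053331] [639.54371234 -51.50729172 122.29087845]
t: 20.3
position: [639.5, -51.5, 122.3]
tcp_rot: [0.002, 0.767, 0.642, 0.002]
wrist_force: [-3.1, 1.1, 11.7]
grip_width: 9.9
finger_force: 30.0
[-0.17875445  0.84578735  0.10116192] [639.52613795 -51.52712927 122.2919096 ]
```

```bash
python3 -m pendant '[[0,0,0,0,0,-1,-1],[0,0,0,0,0,-2,-1],[0,0,0,0,0,-3,-1],[0,0,0,0,0,-3,-1],[0,0,0,0,0,-3,-1]]'; python3 -c "
from plant import state;s=state();print(s['moment'],s['position'])"
```

```text
t: 20.8
position: [639.5, -51.5, 122.3]
tcp_rot: [0.002, 0.783, 0.622, 0.002]
wrist_force: [-3.0, 0.4, 13.1]
grip_width: 10.0
finger_force: 30.0
[-0.09904958  0.8690761   0.05987314] [639.50633014 -51.52186139 122.30639572]
```

```bash
python3 -m pendant '[[0,0,0,0,0,-1,-1],[0,0,0,0,0,-2,-1],[0,0,0,0,0,-3,-1],[0,0,0,0,0,-3,-1],[0,0,0,0,0,-3,-1]]'; python3 -c "
from plant import state;s=state();print(s['moment'],s['position'])"
python3 - <<'E'
from h import *
m=[]
for i in range(6):
    c=cam("wrist"); m.append(state()["moment"])
print(np.mean(m,0),np.std(m,0)); save(c,"wturn")
E
```

```text
t: 21.3
position: [639.4, -51.5, 122.3]
tcp_rot: [0.002, 0.799, 0.601, 0.002]
wrist_force: [-3.1, 0.1, 13.5]
grip_width: 10.1
finger_force: 30.0
[-0.07042249  0.95248553  0.13497252] [639.43980253 -51.50440365 122.29498188]
[-0.0990904   0.91782646  0.14127673] [0.04177778 0.02679389 0.02280045]
```

```bash
python3 -m pendant '[[0,0,0,0,0,-1,-1],[0,0,0,0,0,-2,-1],[0,0,0,0,0,-3,-1],[0,0,0,0,0,-3,-1],[0,0,0,0,0,-3,-1]]'
python3 - <<'E'
from h import *
m=[]
for i in range(8):
    c=cam("wrist"); m.append(state()["moment"])
print(np.mean(m,0),np.std(m,0)); s=state(); print(s["position"],s["tcp_rot"],s["grip_width"]); save(c,"wturn2")
E
```

```text
t: 22.1
position: [639.5, -51.4, 122.3]
tcp_rot: [0.002, 0.815, 0.58, 0.002]
wrist_force: [-3.0, 0.9, 12.4]
grip_width: 9.5
finger_force: 30.0
[-0.0737227   0.94215354  0.26372391] [0.02790589 0.02922689 0.02310663]
[639.46058837 -51.45131108 122.29870459] [0.00194834 0.8145872  0.58003458 0.00194713] 9.969493146638566
```

The moment climbs steeply from 0.14 to 0.26 N m over the last 3°. That is above the most the spring can give (0.09 N m), so the switch is on its stop, and the grip is steady at 30 N. I'll hand it in.

```bash
python3 -c "
from plant import bot
print(bot.close_job())"
```

```text
the job is handed in; nothing more can be done
None
```

I handed the job in with the wing knob tightened about 1.3 rad, the flat key fully home, and the switch turned clockwise to its stop, still gripped and held; no verdict came back.

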